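Lever the stuck heating block out of the dry-bath heater

TASK

The empty aluminium block is stuck in its heater. Take the pry bar, lay it over that heater's steel fulcrum rod with its tip under the block's front lip, and press the handle down so that the block is levered up about a centimetre; then let go of the bar. Leave the heater block that is full of orange-capped tubes as it is.

Things in the scene. Friction and masses are not known exactly. Their poses are not given: they have to be found in the camera images.
- bar: loose pry bar lying on the bench (all sizes in mm): flat steel strip 260 long, 22 wide, 6 thick, 0.22 kg; on its rear part (x -130 to -30) a red plastic handle sleeve, 24 wide, 12 high in all. Origin: middle of its underside. x runs along it from the red handle to the bare tip at x = +130; z up. It nearly balances at the origin; the bare strip there can be held across its 22 mm width.
- fulcrum: fulcrum of the empty block's heater: fixed level steel rod, 12 thick, 96 long, its top 90 above the bench, in front of a white heater 120 wide, 118 high. The heater's floor starts 15 behind the rod, 12 below the rod's top, between side walls 84 apart. Origin: middle of the rod's top line; x level into the heater towards the block, y along the rod, z up. Does not move.
- block: stuck empty aluminium block, 16 black holes, top 110 x 80; front lip 30 deep, 80 wide, 10 thick. Origin: middle of the lip's lower front edge, when stuck 30 in x and 18 in z from the fulcrum's; axes parallel to it. Below the lip is free for 30 in x. Slides straight up only, up to 30, at about 20 N, and stays where left. Bar tip 48 past the rod: meets the lip at 15 deg tilt, 8 mm up at 25 deg.
- other_block: the same block in the other, identical heater, full of 16 clear tubes with orange caps; origin and axes as for the empty block. Not to be moved.

How it is judged:
By the outcome, as a careful person would: the job done as asked, in the order asked, and still so for the second after the job is handed in, with the robot touching nothing.
It also fails if it takes over 40 s, if anything falls off the work surface, if the arm or the gripper's body presses on something with over 40 N, if the wrist force passes 120 N, or if a joint passes its speed limit or range.

ROBOT

A 7-joint arm with a two-finger parallel gripper is mounted at the origin on the work surface. World frame = base frame: x ahead of the robot, y to its left, z up, the work surface at z = 0. Lengths are in m, angles in rad, forces in N, time in s.
With the tool pointing down it reaches from about 0.4 to 0.85 m from the base axis. Payload 4.4 kg.
Tool frame: the origin (TCP) lies at the centre of the arm's flange, where the gripper is bolted on; the fingertips stand 199 mm ahead of it and the grasp point (between the pads) lies 180 mm ahead of it; z points along the fingers, y is the line along which they close (so a half turn about z gives the same grasp; the last joint's range is limited). The gripper opens to 94 mm and grips with 3 to 60 N. Pads are 16 mm wide; open, the fingers measure 119 mm over their backs; the gripper's body (75 mm by 177 mm) begins 78 mm behind the grasp point.
Start: joints at [-1.185, 0.628, 0.038, 1.517, -0.027, 0.996, -0.02], TCP at [0.284, 0.585, 0.405] pointing down, gripper open.
Joint ranges: [-3.06, 3.06], [-0.37, 2.12], [-1.25, 1.32], [0.18, 2.47], [-1.1, 4.24], [0.23, 1.98], [-2.94, 2.94]. Speed limits (rad/s): [2.57, 2.57, 3.14, 3.14, 3.14, 3.14, 3.14].

INTERFACE

Orientations are given as a unit quaternion [w, x, y, z].
In Python, from station import ctrl, vision gives the robot as it stands. The module is installed in compiled form; this text tells all that it offers.
- The arm moves only by the tool move_arm, never from a script. Its argument "rows" is a list of rows, each an object of numbers: "dx", "dy", "dz": the shift along the tool's x, y, z in mm; "yaw": the turn about the tool's z in degrees; "claw": the opening, from -1 (shut) to 1 (fully open), so that 0 is half open. In form: [{"dx": .., "dy": .., "dz": .., "yaw": .., "claw": ..}, ...]. A call has 1 to 20 rows; each row is the pose to reach, as a shift and turn from the pose commanded when the call began, along the tool's axes at that moment; what a row does not reach only later rows make up. A row lasts 1/10 s, in which the tool goes at most 50 mm and 8.59 degrees, less where a joint would pass 70% of its speed; a pose out of reach is approached as far as the arm can. A call with a gripper value outside its range is refused whole. The fingers move at their own pace and stop on an object; "grip_force" is the grip in N (left out, the last holds). Time passes only in rows, so rows that repeat a pose let the fingers close. It gives the time, the measured TCP pose, the force, the opening and the grip force at its end, in the units of the state.
- ctrl.state(): the state, without advancing time (a new reading comes with each control period).
- vision.snapshot(name): name is "scene" or "top" or "wrist"; returns a dict with "pixels" (384x512x3 uint8, red, green, blue), "mtx" (3x3 intrinsics, pixels), "pose" (4x4, takes a point from camera to world coordinates). Camera axes: x right, y down, z forward; pixel columns grow to the right and rows downward; lengths in m; the calibration is good to about 2 mm. The wrist camera is an equidistant fisheye: a pixel r from the principal point sees the ray r / f radians off the axis. A picture is of the moment at which its call begins. There is no depth.
- ctrl.finish_job(): hands the job in; it is judged then, once.
The state is a dict: "time_s": time; "qpos": joint angles; "qvel": joint speeds; "tau": joint torques, N m; "tool_pos": TCP position; "ee_rot": TCP orientation; "force": force on the tool from outside, world axes, zero at the start; "ft_torque": the same for the moment, N m; "gripper_width": opening from 0.0 (shut) to 1.0 (fully open); "finger_force": force on a finger pad.
Only numpy, scipy, OpenCV 4.12 (cv2) and the standard library are available. Lean on these libraries where they do the work, as an engineer would, in place of code of your own. Each camera call takes 0.05 s, during which the arm holds its last target. There are 200 camera calls.

## Working session

There is one attempt and no reset: what is moved stays moved. The work goes in short steps, Python scripts to look and compute and a tool call to move; the robot and the scene stay as the last step left them, time stands still between calls to the robot, and variables do not carry over. Pictures are saved under pics/ and viewed, at most 10 in all, crops included, and the job is handed in when it is done.

Besides the shell and the picture viewer there is one more tool, called as name(argument=value, ...) on one line, values as JSON. move_arm: Moves the arm, as the interface text tells. Its arguments: {"type":"object","properties":{"rows":{"type":"array","items":{"type":"object","properties":{"dx":{"type":"number"},"dy":{"type":"number"},"dz":{"type":"number"},"yaw":{"type":"number"},"claw":{"type":"number"}}}},"grip_force":{"type":"number"}},"required":["rows"]}

```bash
mkdir -p pics; python3 - <<'E'
from station import ctrl, vision
import cv2,pickle,numpy as np
s=ctrl.state();print(s)
ims=[]
for n in("scene","top"):
    d=vision.snapshot(n);pickle.dump(d,open(n+".pkl","wb"))
    print(n,d["mtx"].round(1).tolist(),d["pose"].round(3).tolist())
    cv2.imwrite(f"pics/{n}0.png",cv2.resize(d["pixels"][:,:,::-1],(800,600)))
E
```

```text
{'time_s': 0.0, 'qpos': array([-1.18484731,  0.62930239,  0.03847509,  1.51832595, -0.02699557,
        0.99629248, -0.02003958]), 'qvel': array([ 0.00028344,  0.00183971, -0.00032545, -0.0011917 , -0.00096341,
        0.00028435, -0.00107028]), 'tau': array([-5.77469691e-04, -5.49714124e+01,  1.14349544e+00, -1.86629319e+01,
       -5.22491138e-02,  2.37179938e-02,  1.74071215e-04]), 'tool_pos': array([0.28361257, 0.58454974, 0.4037962 ]), 'ee_rot': array([-1.81158512e-04,  2.23989360e-01,  9.74591170e-01, -8.86325878e-04]), 'force': array([-0.30010938, -0.12488185, -0.18505232]), 'ft_torque': array([-0.02723797, -0.00600041, -0.01958187]), 'finger_force': 0.0, 'gripper_width': 0.9992863155438797}
scene [[412.1, 0.0, 259.0], [0.0, 412.1, 188.8], [0.0, 0.0, 1.0]] [[0.022, 0.822, -0.569, 0.98], [1.0, -0.023, 0.006, -0.031], [-0.008, -0.569, -0.823, 0.761], [0.0, 0.0, 0.0, 1.0]]
top [[388.8, 0.0, 256.4], [0.0, 388.8, 192.0], [0.0, 0.0, 1.0]] [[0.03, -0.998, 0.052, 0.493], [-1.0, -0.03, 0.006, -0.024], [-0.004, -0.052, -0.999, 0.854], [0.0, 0.0, 0.0, 1.0]]
```

View pics/scene0.png

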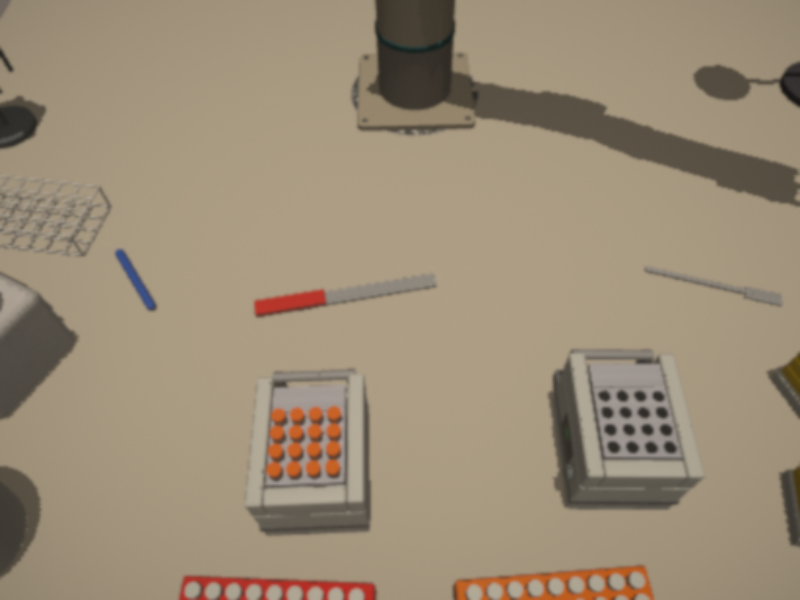

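View pics/top0.png

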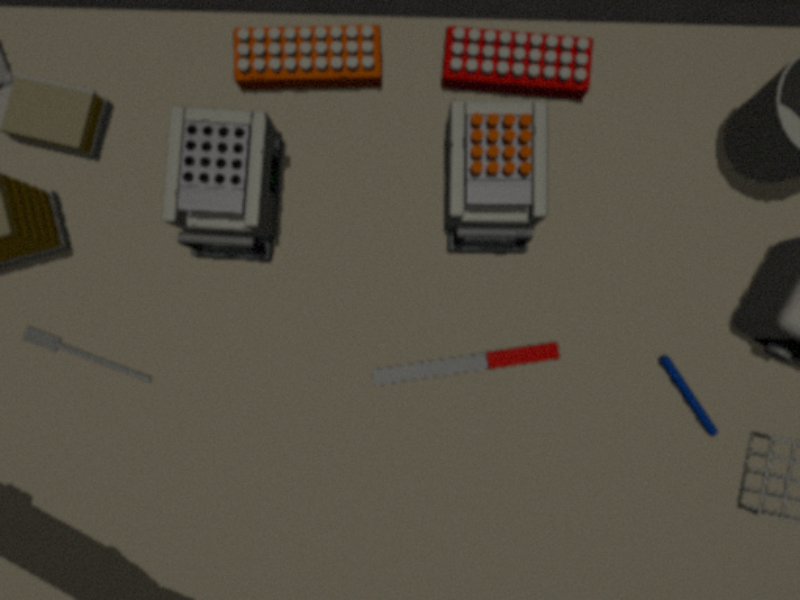

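The scene and top views show the bar between the two heaters and the robot. In the 800x600 top view its red handle ends at (558,350) and its tip is at (375,376). The empty heater is at (220,180) in the top view and (625,420) in the scene view, and its rod is at the heater's front.

```bash
cat > h.py <<'E'
import numpy as np,cv2,pickle
def ray(d,u,v):
    K,P=d["mtx"],d["pose"]; r=P[:3,:3]@np.array([(u-K[0,2])/K[0,0],(v-K[1,2])/K[1,1],1]); return P[:3,3],r
def onz(d,u,v,z):
    o,r=ray(d,u,v); return o+r*(z-o[2])/r[2]
def tri(a,b):
    A=np.zeros((3,3));y=np.zeros(3)
    for o,r in(a,b):
        r=r/np.linalg.norm(r);M=np.eye(3)-np.outer(r,r);A+=M;y+=M@o
    return np.linalg.solve(A,y)
E
python3 - <<'E'
from h import *
out=[]
for n,(x0,y0) in(("scene",(350,215)),("top",(95,60))):
    d=pickle.load(open(n+".pkl","rb"));im=d["pixels"]
    c=im[y0:y0+115,x0:x0+100]
    c=cv2.convertScaleAbs(c,alpha=1 if n=="scene" else 1.5)
    out.append(cv2.resize(c[:,:,::-1],(400,460),interpolation=cv2.INTER_CUBIC))
    i=im.astype(int);red=((i[...,0]>2*i[...,1])&(i[...,0]>90)&(i[...,1]<i[...,2]+25)).astype(np.uint8)
    red[300:]=0;red[:150]*= (n=="top")==False; 
    cn=[c for c in cv2.findContours(red,0,2)[0] if cv2.contourArea(c)>50]
    for c in cn:
        b=cv2.boxPoints(cv2.minAreaRect(c)); print(n,"red",[onz(d,*p,0.009).round(3)[:2].tolist() for p in b], c.reshape(-1,2).mean(0))
    # silver: low saturation (R-B)
    roi=(i[...,0]-i[...,2]); bg=np.median(roi);print(bg)
    m=(roi<bg*0.55).astype(np.uint8)
    l,lab,st,ce=cv2.connectedComponentsWithStats(m)
    for k in range(1,l):
        x,y,w,h,a=st[k]
        if a>200 and a<3000: 
            c=cv2.findContours((lab==k).astype(np.uint8),0,2)[0][0]
            print(n,st[k],[onz(d,*p,0.006).round(3)[:2].tolist() for p in cv2.boxPoints(cv2.minAreaRect(c))])
cv2.imwrite("pics/crop.png",np.hstack(out))
E
```

```text
scene red [[0.464, -0.24], [0.447, -0.143], [0.471, -0.138], [0.487, -0.234]] [184.27027027 193.35135135]
39.0
scene [494  40  18  28 264] [[-0.055, 0.678], [-0.054, 0.727], [0.066, 0.683], [0.065, 0.636]]
scene [446  43  33  20 493] [[0.016, 0.508], [-0.063, 0.544], [-0.017, 0.624], [0.059, 0.585]]
scene [  0  63  28  32 645] [[0.002, -0.753], [0.005, -0.676], [0.133, -0.637], [0.131, -0.71]]
scene [ 73 159  27  40 332] [[0.366, -0.465], [0.354, -0.453], [0.468, -0.375], [0.478, -0.387]]
scene [413 171  87  25 345] [[0.431, 0.322], [0.412, 0.33], [0.472, 0.508], [0.49, 0.498]]
scene [   0  175   49   93 2267] [[0.403, -0.619], [0.406, -0.508], [0.634, -0.447], [0.632, -0.543]]
scene [209 176  69  19 528] [[0.45, -0.138], [0.422, 0.015], [0.443, 0.017], [0.47, -0.134]]
scene [ 167  237   60   77 1523] [[0.732, -0.202], [0.567, -0.21], [0.577, -0.096], [0.74, -0.101]]
scene [493 236  19  31 214] [[0.598, 0.445], [0.588, 0.461], [0.647, 0.478], [0.656, 0.463]]
scene [ 159  252   78   90 1619] [[0.757, -0.22], [0.611, -0.082], [0.707, 0.002], [0.836, -0.136]]
scene [   0  300   25   69 
[... 491 characters left out ...]
, 0.549], [0.68, 0.481], [0.641, 0.419], [0.527, 0.487]]
top [ 468  152   44   84 2272] [[0.639, -0.48], [0.642, -0.574], [0.461, -0.573], [0.458, -0.48]]
top [ 15 209  82  35 408] [[0.469, 0.508], [0.487, 0.503], [0.429, 0.323], [0.411, 0.328]]
top [238 226  74  20 718] [[0.441, 0.019], [0.47, -0.137], [0.447, -0.141], [0.418, 0.015]]
top [421 227  39  53 485] [[0.467, -0.375], [0.478, -0.39], [0.369, -0.465], [0.358, -0.45]]
top [477 282  35  42 302] [[0.358, -0.5], [0.36, -0.573], [0.273, -0.572], [0.271, -0.5]]
top [  0 326  64  58 908] [[0.181, 0.546], [0.253, 0.512], [0.179, 0.358], [0.108, 0.392]]
top [ 59 356  50  28 368] [[0.117, 0.39], [0.173, 0.393], [0.177, 0.288], [0.12, 0.285]]
```

View pics/crop.png

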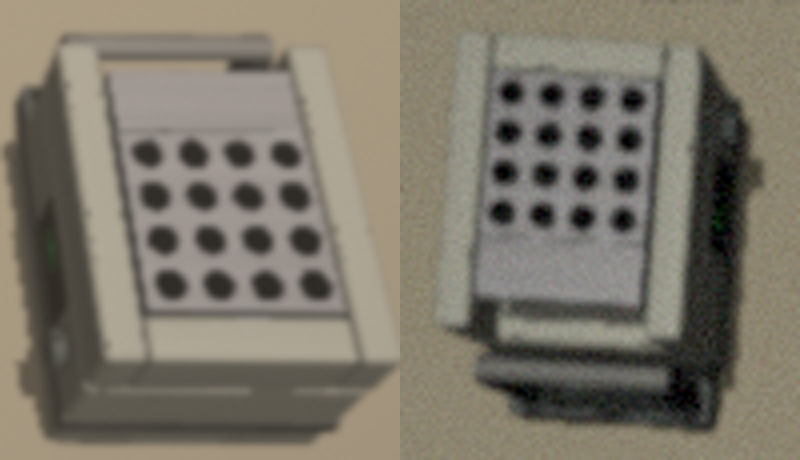

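The crop shows the rod from (62,42) to (270,46) in the left half (scene) and from (478,368) to (670,376) in the right half (top). The lip's front edge is at about (475..640, 300) in the right half.

```bash
python3 - <<'E'
from h import *
S,T=[pickle.load(open(n+".pkl","rb")) for n in("scene","top")]
s=lambda x,y:(350+x/4-.4,215+y/4-.4); t=lambda x,y:(95+(x-400)/4-.4,60+y/4-.4)
A=tri(ray(S,*s(62,44)),ray(T,*t(670,374)));B=tri(ray(S,*s(270,47)),ray(T,*t(478,366)))
print("rod tri",A,B,np.linalg.norm(A-B))
for n,d,P in(("S",S,[s(62,44),s(270,47)]),("T",T,[t(670,374),t(478,366)])):
    print(n,[onz(d,*p,.088).round(4) for p in P])
print("lip T",[onz(T,*t(*p),.118).round(4) for p in((643,305),(476,296),(662,75),(494,66))])
print("lip S",[onz(S,*s(*p),.118).round(4) for p in((107,73),(292,71),(147,313),(343,313))])
# holes
for n,d,(x0,y0) in(("scene",S,(375,245)),("top",T,(112,78))):
    g=d["pixels"][y0:y0+50,x0:x0+60].max(2); m=(g<(90 if n=="scene" else 45)).astype(np.uint8)
    l,lab,st,ce=cv2.connectedComponentsWithStats(m)
    p=np.array([onz(d,*(ce[k]+[x0,y0]),.117)[:2] for k in range(1,l) if 12<st[k,4]<80]); print(n,len(p),p.mean(0)); print(p.round(3).tolist())
E
```

```text
rod tri [0.60476837 0.16916702 0.09028999] [0.60662904 0.26652081 0.0860424 ] 0.09746417622396202
S [array([0.6035, 0.1695, 0.088 ]), array([0.6077, 0.2657, 0.088 ])]
T [array([0.6051, 0.1701, 0.088 ]), array([0.6063, 0.2657, 0.088 ])]
lip T [array([0.6336, 0.1768, 0.118 ]), array([0.6356, 0.257 , 0.118 ]), array([0.7456, 0.1726, 0.118 ]), array([0.7477, 0.2538, 0.118 ])]
lip S [array([0.6354, 0.1779, 0.118 ]), array([0.6366, 0.2592, 0.118 ]), array([0.7447, 0.1738, 0.118 ]), array([0.7467, 0.2524, 0.118 ])]
scene 16 [0.70433153 0.21641751]
[[0.675, 0.208], [0.674, 0.188], [0.675, 0.227], [0.676, 0.247], [0.694, 0.187], [0.694, 0.207], [0.695, 0.227], [0.695, 0.246], [0.713, 0.187], [0.714, 0.206], [0.714, 0.226], [0.715, 0.245], [0.733, 0.186], [0.734, 0.205], [0.734, 0.225], [0.735, 0.245]]
top 16 [0.70499721 0.21688983]
[[0.735, 0.245], [0.735, 0.225], [0.734, 0.206], [0.733, 0.187], [0.716, 0.246], [0.715, 0.226], [0.714, 0.207], [0.714, 0.187], [0.696, 0.247], [0.696, 0.227], [0.695, 0.207], [0.694, 0.188], [0.676, 0.247], [0.676, 0.228], [0.675, 0.208], [0.675, 0.189]]
```

move_arm(rows=[{"dx":-456,"dy":-551,"dz":0,"yaw":54.4,"claw":0.2},{"dx":-456,"dy":-551,"dz":0,"yaw":54.4,"claw":0.2},{"dx":-456,"dy":-551,"dz":0,"yaw":54.4,"claw":0.2},{"dx":-456,"dy":-551,"dz":0,"yaw":54.4,"claw":0.2},{"dx":-456,"dy":-551,"dz":0,"yaw":54.4,"claw":0.2},{"dx":-456,"dy":-551,"dz":0,"yaw":54.4,"claw":0.2},{"dx":-456,"dy":-551,"dz":0,"yaw":54.4,"claw":0.2},{"dx":-456,"dy":-551,"dz":0,"yaw":54.4,"claw":0.2},{"dx":-456,"dy":-551,"dz":0,"yaw":54.4,"claw":0.2},{"dx":-456,"dy":-551,"dz":0,"yaw":54.4,"claw":0.2},{"dx":-456,"dy":-551,"dz":0,"yaw":54.4,"claw":0.2},{"dx":-456,"dy":-551,"dz":0,"yaw":54.4,"claw":0.2},{"dx":-456,"dy":-551,"dz":60,"yaw":54.4,"claw":0.2},{"dx":-456,"dy":-551,"dz":60,"yaw":54.4,"claw":0.2},{"dx":-456,"dy":-551,"dz":60,"yaw":54.4,"claw":0.2},{"dx":-456,"dy":-551,"dz":60,"yaw":54.4,"claw":0.2},{"dx":-456,"dy":-551,"dz":60,"yaw":54.4,"claw":0.2},{"dx":-456,"dy":-551,"dz":60,"yaw":54.4,"claw":0.2},{"dx":-456,"dy":-551,"dz":60,"yaw":54.4,"claw":0.2}])

```text
time_s: 2.0
tool_pos: [0.4535, -0.1086, 0.3452]
ee_rot: [0.0, 0.644, 0.765, 0.0]
force: [-0.2, 1.1, -0.4]
gripper_width: 0.601
finger_force: 0.0
```

```bash
cat >> h.py <<'E'
def where(ref=None):
    from station import ctrl
    from scipy.spatial.transform import Rotation as R
    s=ctrl.state();q=s["ee_rot"];M=R.from_quat([q[1],q[2],q[3],q[0]]).as_matrix()
    print(round(s["time_s"],2),"pos",s["tool_pos"].round(4),"x",M[:,0].round(3),"y",M[:,1].round(3),"z",M[:,2].round(3),"q7",s["qpos"].round(2),"F",s["force"].round(1),"w",round(s["gripper_width"],3),round(s["finger_force"],1))
    if ref is not None: print("delta tool mm",(M.T@(np.array(ref)-s["tool_pos"])*1000).round(1))
    return M
E
python3 - <<'E'
from h import *
from station import vision
where([.4535,-.110,.19])
d=vision.snapshot("wrist");pickle.dump(d,open("wrist.pkl","wb"))
print(d["mtx"].round(1).tolist(),d["pose"].round(3).tolist())
cv2.imwrite("pics/w1.png",d["pixels"][:,:,::-1])
E
```

```text
2.0 pos [ 0.4535 -0.1086  0.3452] x [-0.171  0.985  0.   ] y [0.985 0.171 0.001] z [ 0.001  0.001 -1.   ] q7 [-0.06  0.48  0.33  2.08 -0.26  0.61  0.62] F [-0.2  1.1 -0.4] w 0.601 0.0
delta tool mm [ -1.5  -0.4 155.2]
[[297.3, 0.0, 253.7], [0.0, 297.3, 191.7], [0.0, 0.0, 1.0]] [[0.985, 0.164, 0.048, 0.44], [0.171, -0.949, -0.266, -0.031], [0.002, 0.27, -0.963, 0.324], [0.0, 0.0, 0.0, 1.0]]
```

View pics/w1.png

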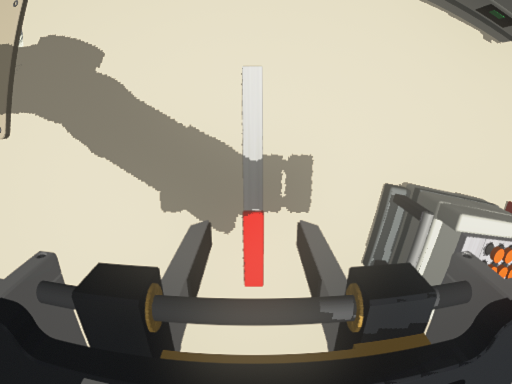

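The wrist view shows the bar centred between the fingers, with the sleeve boundary at (253,211) and the tip at (252,67). It is aligned for the grasp.

move_arm(rows=[{"dx":-1,"dy":0,"dz":45,"yaw":0,"claw":0.2},{"dx":-1,"dy":0,"dz":90,"yaw":0,"claw":0.2},{"dx":-1,"dy":0,"dz":125,"yaw":0,"claw":0.2},{"dx":-1,"dy":0,"dz":138,"yaw":0,"claw":0.2},{"dx":-1,"dy":0,"dz":143,"yaw":0,"claw":0.2},{"dx":-1,"dy":0,"dz":143,"yaw":0,"claw":-0.9},{"dx":-1,"dy":0,"dz":143,"yaw":0,"claw":-0.9},{"dx":-1,"dy":0,"dz":143,"yaw":0,"claw":-0.9},{"dx":-1,"dy":0,"dz":143,"yaw":0,"claw":-0.9},{"dx":-1,"dy":0,"dz":143,"yaw":0,"claw":-0.9}], grip_force=30)

```text
time_s: 3.05
tool_pos: [0.4537, -0.1109, 0.2023]
ee_rot: [0.0, 0.645, 0.765, 0.0]
force: [0.5, -0.5, 4.7]
gripper_width: 0.229
finger_force: 30.0
```

```bash
python3 -c "
from h import *
where([.5295,.2202,.31])"
```

```text
3.05 pos [ 0.4537 -0.1109  0.2023] x [-0.169  0.986 -0.   ] y [0.986 0.169 0.001] z [ 0.001 -0.    -1.   ] q7 [ 0.08  0.75  0.15  2.17 -0.41  0.25  0.76] F [ 0.5 -0.5  4.7] w 0.229 30.0
delta tool mm [ 313.6  130.7 -107.7]
```

move_arm(rows=[{"dx":0,"dy":0,"dz":-30,"yaw":0,"claw":-0.9},{"dx":0,"dy":0,"dz":-75,"yaw":0,"claw":-0.9},{"dx":0,"dy":0,"dz":-120,"yaw":0,"claw":-0.9},{"dx":20,"dy":5,"dz":-150,"yaw":8,"claw":-0.9},{"dx":45,"dy":8,"dz":-150,"yaw":16,"claw":-0.9},{"dx":75,"dy":14,"dz":-150,"yaw":24,"claw":-0.9},{"dx":105,"dy":20,"dz":-150,"yaw":32,"claw":-0.9},{"dx":135,"dy":25,"dz":-150,"yaw":40,"claw":-0.9},{"dx":165,"dy":31,"dz":-150,"yaw":48,"claw":-0.9},{"dx":195,"dy":37,"dz":-150,"yaw":56,"claw":-0.9},{"dx":225,"dy":43,"dz":-150,"yaw":64,"claw":-0.9},{"dx":255,"dy":48,"dz":-150,"yaw":72,"claw":-0.9},{"dx":280,"dy":53,"dz":-150,"yaw":80,"claw":-0.9},{"dx":305,"dy":58,"dz":-150,"yaw":88,"claw":-0.9},{"dx":320,"dy":61,"dz":-150,"yaw":95,"claw":-0.9},{"dx":328,"dy":62,"dz":-150,"yaw":101.5,"claw":-0.9},{"dx":328,"dy":62,"dz":-150,"yaw":101.5,"claw":-0.9},{"dx":328,"dy":62,"dz":-150,"yaw":101.5,"claw":-0.9},{"dx":328,"dy":62,"dz":-150,"yaw":101.5,"claw":-0.9}])

```text
time_s: 4.95
tool_pos: [0.4593, 0.2219, 0.3518]
ee_rot: [-0.0, 1.0, -0.015, -0.0]
force: [0.4, 0.5, -2.4]
gripper_width: 0.225
finger_force: 30.0
```

```bash
python3 - <<'E'
from h import *
from station import vision
where([.5295,.2202,.297])
ims=[]
for n in("scene","top"):
    d=vision.snapshot(n);pickle.dump(d,open(n+"1.pkl","wb"));ims.append(d["pixels"][:,:,::-1])
a=cv2.resize(ims[0][120:320,300:512],(400,377));b=cv2.resize(ims[1][50:250,60:272],(400,377))
cv2.imwrite("pics/a.png",np.hstack([a,b]))
E
```

```text
4.95 pos [0.4593 0.2219 0.3518] x [ 1.    -0.031 -0.   ] y [-0.031 -1.    -0.   ] z [-0.  0. -1.] q7 [-1.09  0.69  0.94  1.98 -0.74  0.86 -1.34] F [ 0.4  0.5 -2.4] w 0.225 30.0
delta tool mm [70.2 -0.4 54.7]
```

View pics/a.png

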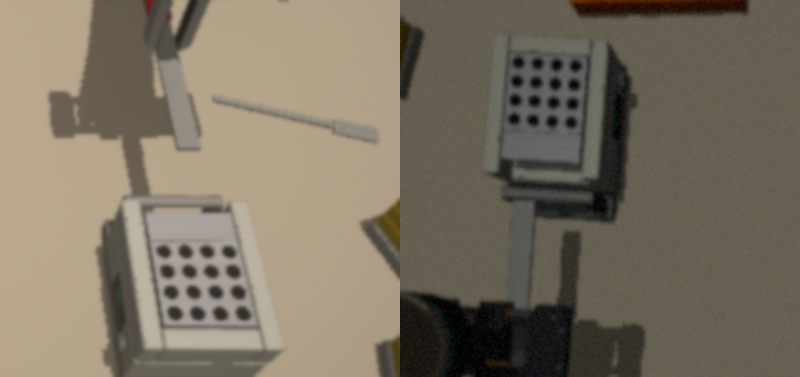

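The left half (scene) shows the bar tip at about (189,148). In the right half (top) the tip is at about (523,202), just in front of the rod. I triangulate the tip to check level and offset.

```bash
python3 - <<'E'
from h import *
S,T=[pickle.load(open(n+"1.pkl","rb")) for n in("scene","top")]
for p,q in(((189,148),(523,202)),):
    a=(300+p[0]/1.887-.3,120+p[1]/1.887-.3);b=(60+(q[0]-400)/1.887-.3,50+q[1]/1.887-.3)
    print(tri(ray(S,*a),ray(T,*b)),onz(S,*a,.155),onz(T,*b,.155))
E
```

```text
[0.58684284 0.22043765 0.15377006] [0.587683   0.21958981 0.155     ] [0.58671688 0.22034033 0.155     ]
```

move_arm(rows=[{"dx":0,"dy":0,"dz":30,"yaw":0,"claw":-0.9},{"dx":0,"dy":0,"dz":54,"yaw":0,"claw":-0.9},{"dx":0,"dy":0,"dz":54,"yaw":0,"claw":-0.9},{"dx":15,"dy":0,"dz":54,"yaw":0,"claw":-0.9},{"dx":35,"dy":0,"dz":54,"yaw":0,"claw":-0.9},{"dx":55,"dy":0,"dz":54,"yaw":0,"claw":-0.9},{"dx":67,"dy":0,"dz":54,"yaw":0,"claw":-0.9},{"dx":72,"dy":0,"dz":54,"yaw":0,"claw":-0.9},{"dx":72,"dy":0,"dz":54,"yaw":0,"claw":-0.9},{"dx":72,"dy":0,"dz":56,"yaw":0,"claw":-0.9},{"dx":72,"dy":0,"dz":58,"yaw":0,"claw":-0.9},{"dx":72,"dy":0,"dz":59,"yaw":0,"claw":-0.9},{"dx":72,"dy":0,"dz":59,"yaw":0,"claw":-0.9}])

```text
time_s: 6.35
tool_pos: [0.5309, 0.2207, 0.2925]
ee_rot: [-0.0, 1.0, -0.015, -0.0]
force: [0.7, 0.2, -1.4]
gripper_width: 0.226
finger_force: 30.0
```

```bash
python3 - <<'E'
from h import *
from station import vision
where()
ims=[]
for n in("scene","top"):
    d=vision.snapshot(n);pickle.dump(d,open(n+"2.pkl","wb"));ims.append(d["pixels"][:,:,::-1])
a=cv2.resize(ims[0][170:270,330:436],(400,377));b=cv2.resize(ims[1][90:190,80:186],(400,377))
cv2.imwrite("pics/b.png",cv2.convertScaleAbs(np.hstack([a,b]),alpha=1.2))
E
```

```text
6.35 pos [0.5309 0.2207 0.2925] x [ 1.    -0.031 -0.001] y [-0.031 -1.     0.   ] z [-0.001  0.    -1.   ] q7 [-0.93  0.83  0.84  1.85 -0.82  0.85 -1.28] F [ 0.7  0.2 -1.4] w 0.226 30.0
```

View pics/b.png

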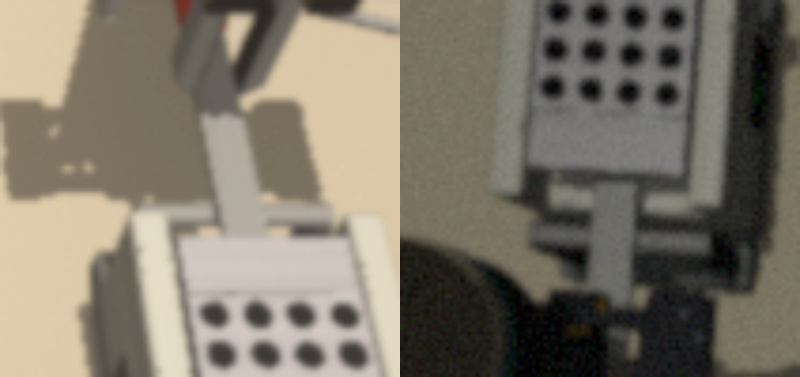

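The bar lies over the rod in both crops: it crosses the rod at about (240,215) left and (615,235) right, and disappears under the lip. Next I loosen the grip and lower, so the bar pivots on the rod.

move_arm(grip_force=4, rows=[{"dx":0,"dy":0,"dz":0,"yaw":0,"claw":-0.9},{"dx":0,"dy":0,"dz":2,"yaw":0,"claw":-0.9},{"dx":0,"dy":0,"dz":5,"yaw":0,"claw":-0.9},{"dx":0,"dy":0,"dz":8,"yaw":0,"claw":-0.9},{"dx":1,"dy":0,"dz":11,"yaw":0,"claw":-0.9},{"dx":1,"dy":0,"dz":14,"yaw":0,"claw":-0.9},{"dx":2,"dy":0,"dz":17,"yaw":0,"claw":-0.9},{"dx":2,"dy":0,"dz":19,"yaw":0,"claw":-0.9},{"dx":2,"dy":0,"dz":19,"yaw":0,"claw":-0.9}])

```text
time_s: 7.35
tool_pos: [0.5338, 0.2203, 0.2742]
ee_rot: [-0.0, 1.0, -0.016, 0.001]
force: [-0.4, 0.2, 3.8]
gripper_width: 0.234
finger_force: 4.0
```

```bash
python3 - <<'E'
from h import *
from station import vision
where()
ims=[]
for n in("scene","wrist"):
    d=vision.snapshot(n);pickle.dump(d,open(n+"3.pkl","wb"));ims.append(d["pixels"][:,:,::-1])
a=cv2.resize(ims[0][130:270,330:478],(400,377));b=cv2.resize(ims[1],(400,300));b=cv2.copyMakeBorder(b,0,77,0,0,0)
cv2.imwrite("pics/c.png",np.hstack([a,b]))
E
```

```text
7.35 pos [0.5338 0.2203 0.2742] x [ 1.    -0.031  0.001] y [-0.031 -1.    -0.   ] z [ 0.001  0.    -1.   ] q7 [-0.92  0.86  0.81  1.85 -0.85  0.82 -1.25] F [-0.4  0.2  3.8] w 0.234 4.0
```

View pics/c.png

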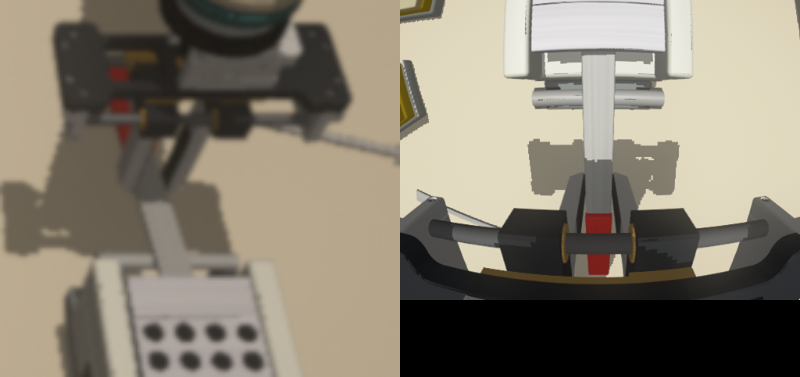

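The bar is still under the lip. In the right half the rod is at (598,98) and the sleeve boundary at (598,213). I check its tilt against that boundary pixel.

```bash
python3 - <<'E'
from h import *
d=pickle.load(open("wrist3.pkl","rb"));K,P=d["mtx"],d["pose"]
def proj(p):
    c=np.linalg.inv(P)@np.append(p,1);r=np.hypot(c[0],c[1]);t=np.arctan2(r,c[2])
    return (K[:2,2]+K[0,0]*t*c[:2]/r).round(1)
for th in(0,5,10,14,17):
    a=np.radians(th)
    f=lambda b,z:np.array([.6055-(b)*np.cos(a)-z*np.sin(a)*-1*-1,.220,.090-b*np.sin(a)+z*np.cos(a)])
    print(th,"boundary",proj(f(106,9)),"end",proj(f(206,12)))
im=d["pixels"].astype(int);col=im[150:384,253];r=np.where((col[:,0]>1.8*col[:,1])&(col[:,0]>80))[0]+150;print("red rows",r)
E
```

```text
0 boundary [266.7 602.4] end [266.6 594.7]
5 boundary [266.3 576.4] end [266.1 568.7]
10 boundary [265.7 550.5] end [265.6 542.8]
14 boundary [265.3 529.7] end [265.2 522.1]
17 boundary [265.  514.2] end [264.8 506.5]
red rows [273 274 275 276 277 278 279 280 281 282 283 284 285 286 287 288 289 290
 291 292 293 294 295 296 297 298 325 326 327 328 329 330 331 332 333 334
 335 336 337 338 339 340 341 342 343 344 345 346 347 348 349 350 351]
```

```bash
python3 - <<'E'
from h import *
d=pickle.load(open("wrist3.pkl","rb"));K,P=d["mtx"],d["pose"]
def proj(p):
    c=np.linalg.inv(P)@np.append(p,1);r=np.hypot(c[0],c[1]);t=np.arctan2(r,c[2])
    return (K[:2,2]+K[0,0]*t*c[:2]/r).round(1)
for th in(0,5,10,14,17):
    a=np.radians(th)
    f=lambda b,z:np.array([.6055-b*np.cos(a)-z*np.sin(a),.220,.090-b*np.sin(a)+z*np.cos(a)])
    print(th,"boundary",proj(f(.106,.009)),"end",proj(f(.206,.012)))
E
```

```text
0 boundary [256.3 299.1] end [259.6 394.4]
5 boundary [256.2 291.4] end [259.3 378.5]
10 boundary [256.1 283.3] end [259.  362.9]
14 boundary [256.  276.5] end [258.8 350.5]
17 boundary [256.  271.3] end [258.6 341.3]
```

Sleeve boundary row 273 and handle end row 351 correspond to a tilt of about 15°, so the tip is at the lip. I release, rise, move back over the handle and close the fingers.

move_arm(rows=[{"dx":0,"dy":0,"dz":0,"yaw":0,"claw":-0.2},{"dx":0,"dy":0,"dz":0,"yaw":0,"claw":-0.2},{"dx":0,"dy":0,"dz":0,"yaw":0,"claw":-0.2},{"dx":0,"dy":0,"dz":-20,"yaw":0,"claw":-0.2},{"dx":0,"dy":0,"dz":-60,"yaw":0,"claw":-0.2},{"dx":-40,"dy":0,"dz":-60,"yaw":0,"claw":-1},{"dx":-80,"dy":0,"dz":-60,"yaw":0,"claw":-1},{"dx":-94,"dy":0,"dz":-60,"yaw":0,"claw":-1},{"dx":-94,"dy":0,"dz":-60,"yaw":0,"claw":-1},{"dx":-94,"dy":0,"dz":-30,"yaw":0,"claw":-1},{"dx":-94,"dy":0,"dz":-11,"yaw":0,"claw":-1},{"dx":-94,"dy":0,"dz":-11,"yaw":0,"claw":-1}])

```text
time_s: 8.65
tool_pos: [0.4398, 0.2232, 0.283]
ee_rot: [0.001, 1.0, -0.016, -0.001]
force: [0.3, 0.0, -0.3]
gripper_width: 0.007
finger_force: 0.0
```

```bash
python3 - <<'E'
from h import *
from station import vision
where()
ims=[]
for n in("scene","wrist"):
    d=vision.snapshot(n);pickle.dump(d,open(n+"4.pkl","wb"));ims.append(d["pixels"][:,:,::-1])
a=cv2.resize(ims[0][130:270,330:478],(400,377));b=cv2.resize(ims[1],(400,300));b=cv2.copyMakeBorder(b,0,77,0,0,0)
cv2.imwrite("pics/d.png",np.hstack([a,b]))
E
```

```text
8.65 pos [0.4398 0.2232 0.283 ] x [ 0.999 -0.032 -0.002] y [-0.032 -0.999  0.002] z [-0.002 -0.002 -1.   ] q7 [-1.04  0.76  0.82  2.07 -0.88  0.71 -1.24] F [ 0.3  0.  -0.3] w 0.007 0.0
```

View pics/d.png

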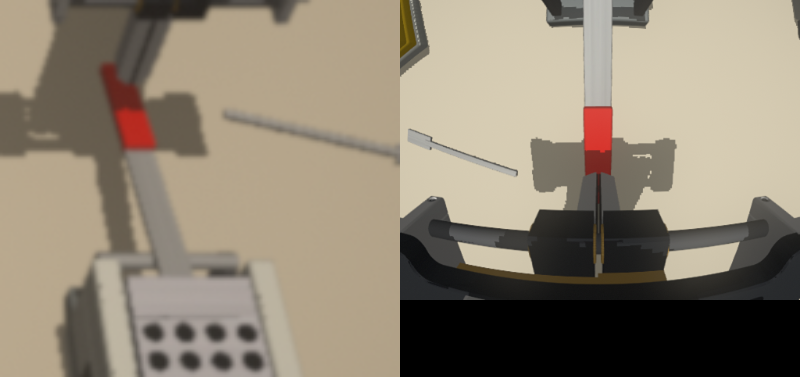

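The bar rests over the rod and under the lip, with the closed fingers above the middle of the handle ((598,178) in the right half). Next I press down.

move_arm(rows=[{"dx":0,"dy":0,"dz":15,"yaw":0,"claw":-1},{"dx":0,"dy":0,"dz":22,"yaw":0,"claw":-1},{"dx":0,"dy":0,"dz":26,"yaw":0,"claw":-1},{"dx":0,"dy":0,"dz":30,"yaw":0,"claw":-1},{"dx":0,"dy":0,"dz":34,"yaw":0,"claw":-1},{"dx":0,"dy":0,"dz":38,"yaw":0,"claw":-1},{"dx":0,"dy":0,"dz":42,"yaw":0,"claw":-1},{"dx":0,"dy":0,"dz":45,"yaw":0,"claw":-1},{"dx":0,"dy":0,"dz":48,"yaw":0,"claw":-1},{"dx":0,"dy":0,"dz":48,"yaw":0,"claw":-1}])

```text
time_s: 9.75
tool_pos: [0.4411, 0.2234, 0.238]
ee_rot: [-0.001, 1.0, -0.016, 0.002]
force: [1.1, -0.5, 6.1]
gripper_width: 0.004
finger_force: 2.3
```

```bash
cat > lift.py <<'E'
from h import *
from station import vision
where()
def holes(d):
    x0,y0=375,235; g=d["pixels"][y0:y0+60,x0:x0+60].max(2); l,lab,st,ce=cv2.connectedComponentsWithStats((g<90).astype(np.uint8))
    p=np.array([ce[k]+[x0,y0] for k in range(1,l) if 12<st[k,4]<80]); print(len(p)); return p.mean(0)
d=vision.snapshot("scene");pickle.dump(d,open("sceneL.pkl","wb"))
S=pickle.load(open("scene.pkl","rb")); a,b=holes(S),holes(d)
c=onz(S,*a,.117); o,r=ray(d,*b)
print("pix",a,b,"lift mm",1000*(o+r*(c[0]-o[0])/r[0]-c)[2])
cv2.imwrite("pics/e.png",cv2.resize(d["pixels"][100:320,290:512,::-1],(600,594)))
E
python3 lift.py
```

```text
9.75 pos [0.4411 0.2234 0.238 ] x [ 0.999 -0.032  0.004] y [-0.032 -0.999 -0.001] z [ 0.004  0.001 -1.   ] q7 [-0.98  0.82  0.72  2.1  -0.99  0.61 -1.15] F [ 1.1 -0.5  6.1] w 0.004 2.3
16
17
pix [406.9336564  269.30807536] [407.04449414 267.38681855] lift mm 7.907278730542311
```

move_arm(rows=[{"dx":0,"dy":0,"dz":3,"yaw":0,"claw":-1},{"dx":0,"dy":0,"dz":5,"yaw":0,"claw":-1},{"dx":0,"dy":0,"dz":7,"yaw":0,"claw":-1},{"dx":0,"dy":0,"dz":7,"yaw":0,"claw":-1}])

```text
time_s: 10.2
tool_pos: [0.4411, 0.2234, 0.2311]
ee_rot: [-0.001, 1.0, -0.016, 0.002]
force: [1.2, 1.3, 6.3]
gripper_width: 0.006
finger_force: 2.5
```

```bash
sed -i 's/p=np.array.*return p.mean(0)/p=np.array([ce[k]+[x0,y0] for k in range(1,l) if 12<st[k,4]<80]); print(len(p),p[:,0].min(),p[:,0].max(),p[:,1].min(),p[:,1].max()); return np.array([np.median(np.sort(p,0)[[0,1,-2,-1],0]),p.mean(0)[1]]) if 0 else p[p[:,1]>250].mean(0)/' lift.py; python3 lift.py
```

```text
10.2 pos [0.4411 0.2234 0.2311] x [ 0.999 -0.032  0.004] y [-0.032 -0.999 -0.001] z [ 0.004  0.001 -1.   ] q7 [-0.97  0.82  0.7   2.1  -1.    0.59 -1.14] F [1.2 1.3 6.3] w 0.006 2.5
16 386.4 428.375 253.06666666666666 286.12820512820514
16 388.0 430.7631578947368 250.0 283.5
pix [406.9336564  269.30807536] [410.23258586 267.71187384] lift mm 6.262524811400105
```

```bash
sed -i 's/p\[p\[:,1\]>250\]/p[p[:,1]>240]/' lift.py; python3 lift.py
```

```text
10.25 pos [0.4411 0.2234 0.2311] x [ 0.999 -0.032  0.004] y [-0.032 -0.999 -0.001] z [ 0.004  0.001 -1.   ] q7 [-0.97  0.82  0.7   2.1  -1.    0.59 -1.14] F [1.2 0.3 5.8] w 0.005 2.5
16 386.4 428.375 253.06666666666666 286.12820512820514
17 383.0379746835443 430.7631578947368 250.0 283.5
pix [406.9336564  269.30807536] [407.32472774 266.87420761] lift mm 9.96715617292021
```

View pics/e.png

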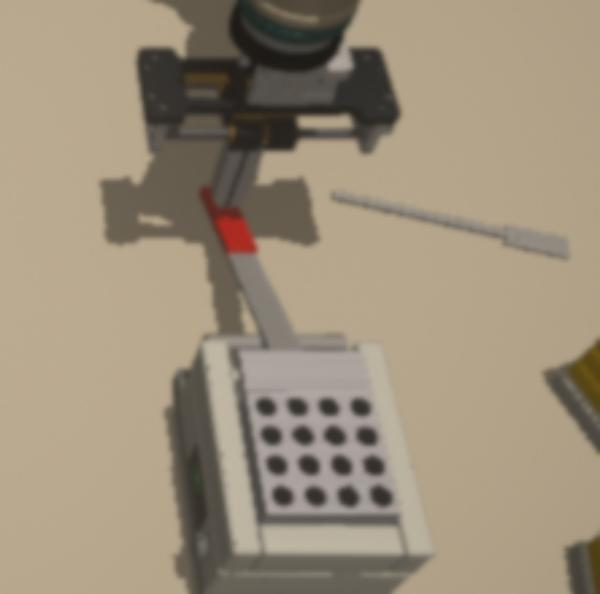

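The picture shows the block raised above the heater walls, with dark gaps at (250,450) and (330,520). The bar is still tilted under the lip, and the lift measures about 10 mm. I let go upward.

move_arm(rows=[{"dx":0,"dy":0,"dz":-4,"yaw":0,"claw":-1},{"dx":0,"dy":0,"dz":-12,"yaw":0,"claw":-1},{"dx":0,"dy":0,"dz":-40,"yaw":0,"claw":-1},{"dx":-10,"dy":0,"dz":-80,"yaw":0,"claw":-1},{"dx":-20,"dy":0,"dz":-120,"yaw":0,"claw":-1},{"dx":-20,"dy":0,"dz":-140,"yaw":0,"claw":-1},{"dx":-20,"dy":0,"dz":-140,"yaw":0,"claw":-1},{"dx":-20,"dy":0,"dz":-140,"yaw":0,"claw":-1},{"dx":-20,"dy":0,"dz":-140,"yaw":0,"claw":-1},{"dx":-20,"dy":0,"dz":-140,"yaw":0,"claw":-1}])

```text
time_s: 11.3
tool_pos: [0.4191, 0.2239, 0.3687]
ee_rot: [0.001, 1.0, -0.016, -0.001]
force: [-1.0, 0.0, 0.1]
gripper_width: 0.005
finger_force: 0.0
```

```bash
python3 lift.py
```

```text
11.3 pos [0.4191 0.2239 0.3687] x [ 0.999 -0.032 -0.002] y [-0.032 -1.     0.001] z [-0.002 -0.001 -1.   ] q7 [-1.18  0.62  0.98  2.05 -0.7   0.85 -1.39] F [-1.   0.   0.1] w 0.005 0.0
16 386.4 428.375 253.06666666666666 286.12820512820514
16 387.96666666666664 430.6756756756757 250.26666666666668 283.45714285714286
pix [406.9336564  269.30807536] [408.82616828 266.64287882] lift mm 10.758776395276781
```

View pics/e.png

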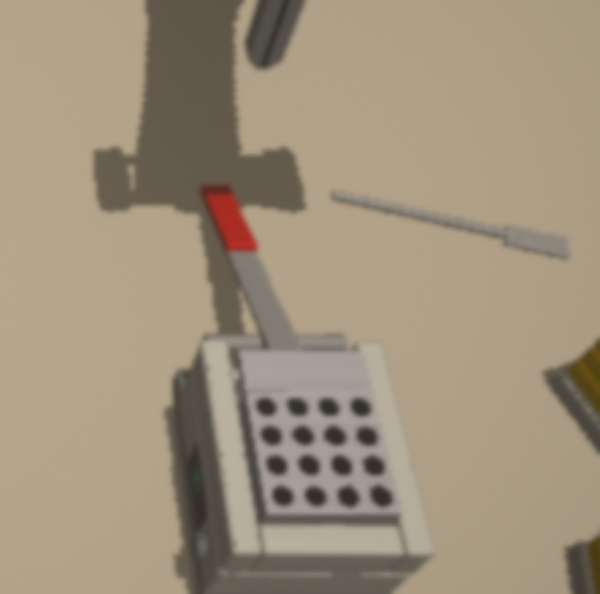

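The block has stayed up, measured at 10.8 mm. The bar is released, still tilted under the lip with its handle at (230,220), and the arm is clear.

```bash
python3 -c "
from station import ctrl
print(ctrl.finish_job())"
```

```text
the job is handed in; nothing more can be done
None
```

The stuck block is levered up about 10–11 mm, the bar has been let go and still rests over the rod under the lip, the full block was not touched, and I handed the job in at about 11.4 s.

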